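# Clamp a two-part chocolate mould shut with the bench F-clamp

### The job

Clamp the filled two-part mould shut in the upright F-clamp: push the free jaw down its rail by the ribbed black thumb rest until its pad has pressed the mould's upper half home and the jaw tilts and bites on the rail, but do not lean on it. Then screw the wooden handle about a quarter turn clockwise (seen from above), so that the mould is held tight without being over-pressed, and let go. Keep off the mould itself and leave the sweets, bowls and jar around the clamp where they are.

Things in the scene. Friction and masses are not known exactly. Their poses are not given: they have to be found in the camera images.
- thumb_rest (a point): centre of the level top of the ribbed black thumb rest (28 mm along the red jaw's arm, 30 mm across), 30 mm from the upright steel rail's axis towards the handle. Push here with closed fingertips; about 3 to 6 N slide the jaw straight down. The rail (20 mm along the arm, 8 mm across) tops out 207 mm above the table, up to 55 mm above the rest once the jaw is down.
- handle (a point): middle of the round upright wooden screw handle (30 mm across, gripped part 46 mm high) at the jaw's outer end, 65 mm from thumb_rest, 95 mm from the rail's axis; its foot is 20 mm above the red arm. Moves with the jaw. Level line thumb_rest to handle = direction of the jaw's arm. Grip from above across any diameter.
- pad_face (a point): centre of the underside of the black rubber pad (22 mm across) at the foot of the screw, straight below the handle's middle by 85 mm. The rubber gives about 1 mm for 25 N.
- board_top (a point): centre of the upper face of the brown wooden pressing board (96 x 100 mm) on the mould's upper half, 117 to 134 mm above the table at the start. The pad lands on it 10 mm off its centre. It sinks with the upper half.
- carriage (a joint): how far the free jaw has slid down the rail from its top stop, m (0 to 0.075). At the start the pad hangs about 6 to 30 mm above the board.
- jaw (a joint): tilt of the jaw on the rail, rad: -0.03 hanging free (handle end low), about +0.04 when it bites (handle end high): then it cannot be driven up. After the mould is shut and before the bite the rest sinks some 5 mm at low force; then the push rises by about 6 to 10 N per mm. A steady 12 to 15 N is enough and leaves about 7 N on the mould; 25 N or more is too much.
- screw (a joint): turn of the handle, rad, growing clockwise seen from above; 0 to 0.3 at the start. Lead 5 mm a turn (0.8 mm per rad), but as the jaw rears up the handle itself sinks only about 0.3 mm per rad; pressing it down adds to the load. Turns at about 0.05 N m, stiffer under load, and stays where left. Once the jaw bites each rad adds 4 to 5 N: a quarter turn gives about 14 N.
- pad: the rubber pad itself, 22 mm across, 8 mm thick, origin at its underside's centre.
- star_a: dark chocolate star, 58 mm across, 8 mm high, loose beside the clamp.
- star_b: milk chocolate star, 58 mm across, 8 mm high, loose beside the clamp.
- tree: chocolate tree 100 mm high on a gold card 90 mm square, loose near the handle end of the clamp.
- bowl: steel bowl, 170 mm across, 75 mm high.
- small_bowl: steel bowl, 120 mm across, 55 mm high.
- nib_jar: jar of cocoa nibs, 70 mm across, 100 mm high.
- top_half: clear upper mould half with white rim and the wooden pressing board on top (106 x 116 x 50 mm, origin at the centre of its underside, z up). It stands open on its lower half by an unknown 2 to 15 mm and sinks shut on guide pins under 2 to 4 N; how far is found only by pressing. It bears at most 22 N.

How it is judged:
By the outcome, as a careful person would: the job done as asked, in the order asked, and still so for the second after the job is handed in, with the robot touching nothing.
It also fails if it takes over 58 s, if anything falls off the work surface, if the arm or the gripper's body presses on something with over 40 N, if the wrist force passes 120 N, or if a joint passes its speed limit or range.

### The arm

A 6-joint arm with a two-finger parallel gripper is mounted at the origin on the work surface. World frame = base frame: x ahead of the robot, y to its left, z up, the work surface at z = 0. Lengths are in m, angles in rad, forces in N, time in s.
With the tool pointing down it reaches from about 0.25 to 0.8 m from the base axis. Payload 8.5 kg.
Tool frame: the origin (TCP) lies at the very end of the fingers, on their centre line; the grasp point (between the pads) lies r.hold_point_z behind it (r.hold_point_z is the distance from the TCP to the grasp point, in m); x points along the fingers, z is the direction in which the jaws open and shut, and the axes are right-handed (so a half turn about x gives the same grasp; the last joint's range is limited). The gripper opens to 85 mm and grips with 20 to 120 N. Pads are 22 mm wide; open, the fingers measure 114 mm over their backs; the gripper's body (76 mm by 85 mm) begins 54 mm behind the grasp point. The pads swing forward as they close: fully open they stand 13 mm farther back than shut.
Start: joints at [1.302, 0.238, -0.013, 1.319, 0, 1.571], TCP at [0.139, 0.506, 0.231] pointing down, gripper open.
Joint ranges: [-2.66, 2.66], [-1.03, 1.9], [-1.14, 1.46], [-1.82, 2.27], [-1.45, 1.34], [-3.14, 3.14]. Speed limits (rad/s): [2.22, 2.22, 2.79, 3.14, 3.14, 3.14].

### API

Orientations are given as a unit quaternion [x, y, z, w].
In Python, from rig import r gives the robot as it stands.
- The arm moves only by the tool step_arm, never from a script. Its argument "motion" is a list that holds one entry, the list of rows, each a list of 5 numbers: the finger opening in mm, from 0 to 85.4, then the shift along the tool's x, y, z in units of 0.25 m (1.0 is 0.25 m), then the turn about the tool's x in units of 360 degrees (1.0 is 360 degrees). A call has 1 to 10 rows; each row is the pose to reach, as a shift and turn from the pose commanded when the call began, along the tool's axes at that moment, turning the shorter way round; what a row does not reach only later rows make up. A row lasts 1/8 s, in which the tool goes at most 62.5 mm and 10.7 degrees, less where a joint would pass 70% of its speed; a pose out of reach is approached as far as the arm can. A call with a number of a shift or a turn outside -1 to 1 is refused whole. A call with a gripper value outside its range is refused whole. The fingers move at their own pace and stop on an object; "grip_force" is the grip in N (left out, the last holds). Time passes only in rows, so rows that repeat a pose let the fingers close. It gives the time, the measured TCP pose, the force and the opening at its end, in the units of the state.
- r.observe(): the state, without advancing time (a new reading comes with each control period).
- r.grab_frame(name): name is "scene" or "top" or "wrist"; returns a dict with "pixels" (384x512x3 uint8, red, green, blue), "vertical_fov" (degrees; the focal length in pixels is half the picture's height over the tangent of half this angle, whatever the lens; pixels are square), "cx", "cy" (the principal point, pixels), "k1" (the pictures are not rectified: a ray, as slopes to the right and down, at radius r is drawn at 1 + k1 r^2 times it, then the intrinsics apply), "extrinsics" (4x4, takes a point from world to camera coordinates). Camera axes: x right, y down, z forward; pixel columns grow to the right and rows downward; lengths in m; the calibration is good to about 2 mm. A picture is of the moment at which its call begins. There is no depth.
- r.job_done(): hands the job in, once; it reports no verdict.
The state is a dict: "clock": time; "q": joint angles; "joint_vel": joint speeds; "joint_efforts": joint torques, N m; "position": TCP position; "tcp_rot": TCP orientation; "force": force on the tool from outside, world axes, zero at the start; "wrist_torque": the same for the moment, N m; "gripper_width": finger opening in m.
Only numpy, scipy, OpenCV 4.12 (cv2) and the standard library are available. Lean on these libraries where they do the work, as an engineer would, in place of code of your own. Each camera call takes 0.05 s, during which the arm holds its last target.

## Working session

There is one attempt and no reset: what is moved stays moved. The work goes in short steps, Python scripts to look and compute and a tool call to move; the robot and the scene stay as the last step left them, time stands still between calls to the robot, and variables do not carry over. Pictures are saved under pics/ and viewed, and the job is handed in when it is done.

Besides the shell and the picture viewer there is one more tool, called after "Call:" by a JSON object that holds its "method" and its "body". step_arm: Moves the arm, as the interface text tells. Its arguments: {"type":"object","properties":{"motion":{"type":"array"},"grip_force":{"type":"number"}},"required":["motion"]}

```bash
ls; mkdir -p pics
cat > h.py <<'E'
import numpy as np, cv2
from rig import r
def grab(n,save):
    f=r.grab_frame(n); p=np.array(f["pixels"]); cv2.imwrite("pics/"+save+".png",p[:,:,::-1])
    import pickle; pickle.dump(f,open("pics/"+save+".pkl","wb")); return f
def load(save):
    import pickle; return pickle.load(open("pics/"+save+".pkl","rb"))
def KD(f):
    F=192/np.tan(np.radians(f["vertical_fov"])/2)
    return np.array([[F,0,f["cx"]],[0,F,f["cy"]],[0,0,1.]]),np.array([f["k1"],0,0,0,0.])
def ray(f,u,v):
    K,D=KD(f); p=cv2.undistortPoints(np.array([[[u,v]]],float),K,D)[0,0]
    E=np.array(f["extrinsics"]); R=E[:3,:3];t=E[:3,3]
    o=-R.T@t; d=R.T@np.array([p[0],p[1],1]); return o,d/np.linalg.norm(d)
def proj(f,P):
    K,D=KD(f);E=np.array(f["extrinsics"])
    return cv2.projectPoints(np.atleast_2d(np.array(P,float)),cv2.Rodrigues(E[:3,:3])[0],E[:3,3],K,D)[0][:,0]
def tri(obs):
    A=np.zeros((3,3));b=np.zeros(3)
    for f,u,v in obs:
        o,d=ray(f,u,v);M=np.eye(3)-np.outer(d,d);A+=M;b+=M@o
    X=np.linalg.solve(A,b); return X,[np.round(proj(f,X)[0]-[u,v],1) for f,u,v in obs]
def atz(f,u,v,z):
    o,d=ray(f,u,v); return o+d*(z-o[2])/d[2]
def crop(save,x0,y0,x1,y1,s,out):
    im=cv2.imread("pics/"+save+".png")[y0:y1,x0:x1]; cv2.imwrite("pics/"+out+".png",cv2.resize(im,None,fx=s,fy=s,interpolation=cv2.INTER_CUBIC))
E
python3 - <<'E'
from h import *
for n in ["scene","top","wrist"]:
    f=grab(n,n+"0"); print(n,f["vertical_fov"],f["cx"],f["cy"],f["k1"]); print(np.round(f["extrinsics"],3))
print(r.observe(), r.hold_point_z)
E
```

```text
pics
scene 57.85491207349668 260.44642906706474 192.58958626829354 0.0013575087940846712
[[ 0.4    0.916 -0.011 -0.27 ]
 [ 0.544 -0.247 -0.802 -0.171]
 [-0.737  0.315 -0.597  1.502]
 [ 0.     0.     0.     1.   ]]
top 43.28598068801544 254.85068713027468 190.6790670784386 -0.07729480333820993
[[-0.003 -1.     0.002  0.059]
 [-0.998  0.003 -0.065  0.55 ]
 [ 0.065 -0.002 -0.998  1.559]
 [ 0.     0.     0.     1.   ]]
wrist 66.09680084349147 256.0157439039639 194.00891619029792 -0.06642645293694581
[[ 0.265  0.964 -0.    -0.524]
 [ 0.925 -0.254  0.283 -0.037]
 [ 0.272 -0.075 -0.959  0.378]
 [ 0.     0.     0.     1.   ]]
{'clock': 0.15, 'q': array([ 1.30193320e+00,  2.38655115e-01, -1.40529961e-02,  1.31919218e+00,
        1.67154225e-05,  1.57079135e+00]), 'joint_vel': array([-0.00011753, -0.00178107,  0.00237279, -0.00049723, -0.00010234,
        0.00071713]), 'joint_efforts': array([ 1.34128721e-03, -5.39077735e+01,  3.46598339e+01,  1.44955647e-02,
        3.41179884e-05,  3.50260066e-06]), 'position': array([0.13937083, 0.50583905, 0.2308219 ]), 'tcp_rot': array([-0.42870847,  0.56281527,  0.42824485,  0.56218713]), 'force': array([-0.59361917,  0.22842216, -0.36139451]), 'wrist_torque': array([-0.01961115,  0.01416907, -0.01442344]), 'gripper_width': 0.08589211876056999} 0.0187
```

View pics/scene0.png

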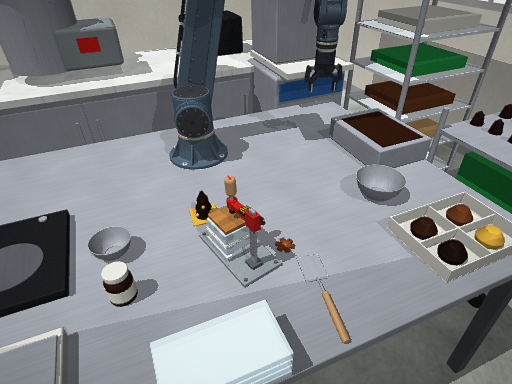

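View pics/top0.png

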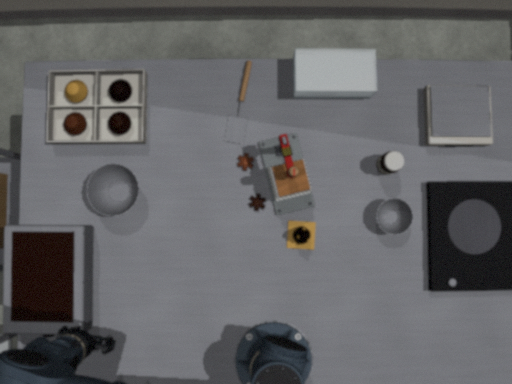

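View pics/wrist0.png

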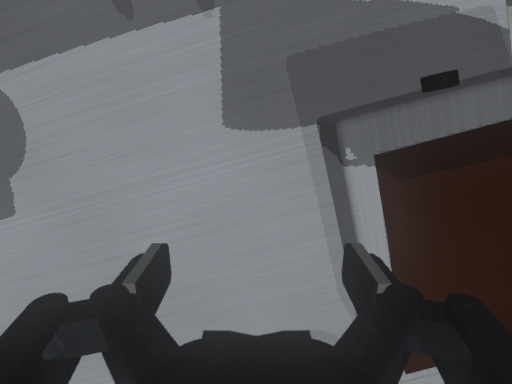

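Run:
```python
from h import *
crop("scene0",180,160,310,290,6,"sc")
crop("top0",235,120,325,255,6,"tc")
```

```text
(no output)
```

View pics/sc.png

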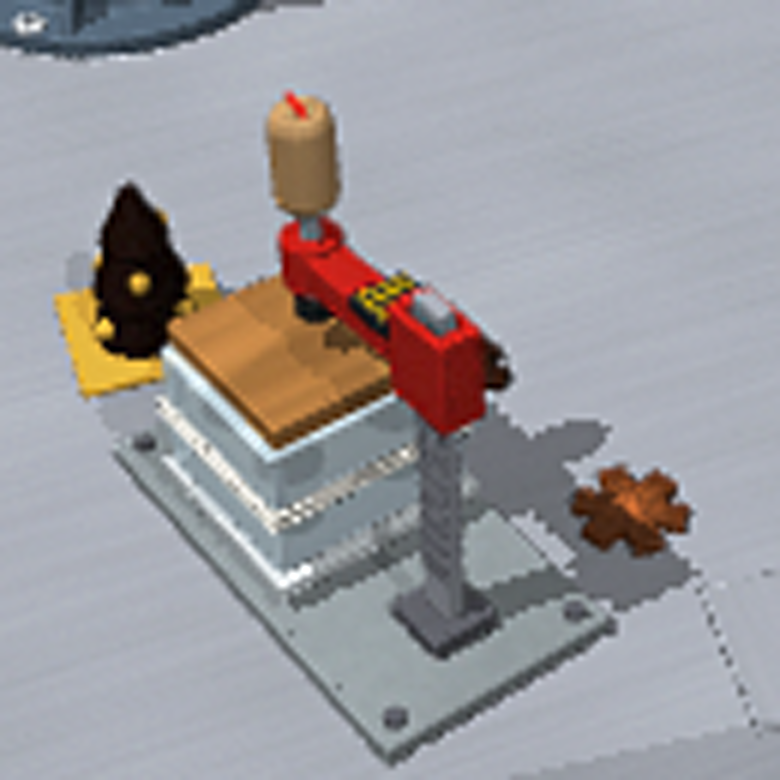

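View pics/tc.png

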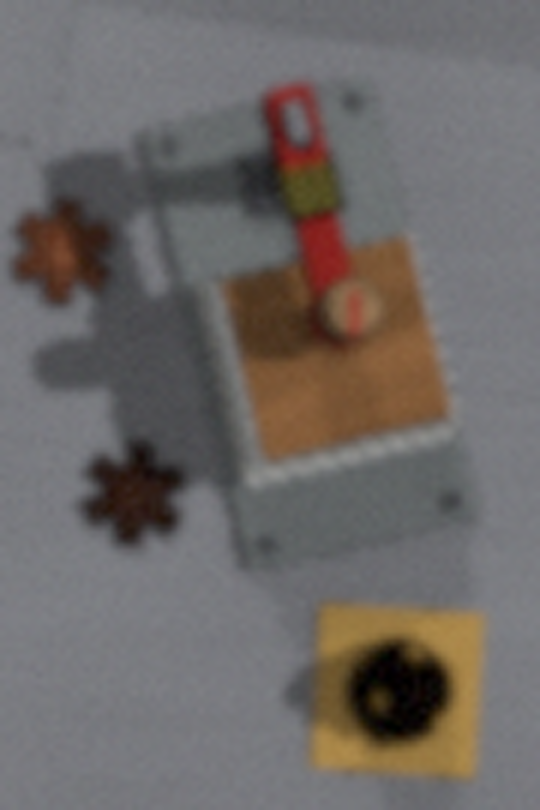

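Run:
```python
from h import *
s=load("scene0");t=load("top0")
S=lambda a,b:(s,(a+.5)/6-.5+180,(b+.5)/6-.5+160)
T=lambda a,b:(t,(a+.5)/6-.5+235,(b+.5)/6-.5+120)
for n,a,b in [("rail",(435,308),(299,122)),("handletop",(300,110),(352,308)),("rest",(387,295),(311,187)),("boardcornerNear",(278,442),(410,240)),("boardL",(170,330),(450,415)),
 ]:
    X,e=tri([S(*a),T(*b)]);print(n,np.round(X,4),e)
X,e=tri([S(130,188),T(398,690)]);print("tree",X,e)
for n,c in [("plate",(145,135)),("plate",(372,90)),("plate",(245,565)),("plate",(470,515))]: print(n,atz(*T(*c),0.01))
# wrist camera offset wrt tool
from scipy.spatial.transform import Rotation as Ro
w=load("wrist0");E=np.array(w["extrinsics"]);o=r.observe()
R=Ro.from_quat(o["tcp_rot"]).as_matrix();print(R);c=-E[:3,:3].T@E[:3,3];print("cam",c,"in tool",R.T@(c-o["position"]));print(R.T@E[:3,:3].T)
```

```text
rail [ 0.6862 -0.027   0.2033] [array([-0.5,  0. ]), array([-0.4, -0.2])]
handletop [ 0.5907 -0.0487  0.2497] [array([-0.2,  0. ]), array([-0.2, -0.1])]
rest [ 0.6558 -0.0351  0.1904] [array([ 0.2, -0. ]), array([0.2, 0.1])]
boardcornerNear [ 0.6408 -0.0882  0.1119] [array([-0.9,  0. ]), array([-0.8, -0.2])]
boardL [ 0.55   -0.1092  0.1148] [array([-0.3,  0. ]), array([-0.2, -0.1])]
tree [ 0.40873434 -0.08682695  0.09729086] [array([ 1., -0.]), array([1. , 0.3])]
plate [0.7116919  0.04418494 0.01      ]
plate [ 0.73648655 -0.08093881  0.01      ]
plate [ 0.47544467 -0.00939735  0.01      ]
plate [ 0.50225394 -0.13232308  0.01      ]
[[-3.09367696e-04 -9.64074830e-01  2.65630621e-01]
 [-1.05986470e-03  2.65630801e-01  9.64074247e-01]
 [-9.99999390e-01  1.67209100e-05 -1.10396647e-03]]
cam [0.07066457 0.52394755 0.37302494] in tool [-0.14220089  0.07105052 -0.00094953]
[[-6.73064679e-04 -2.82577450e-01  9.59244250e-01]
 [ 2.87070877e-04 -9.59244483e-01 -2.82577317e-01]
 [ 9.99999732e-01  8.51782765e-05  7.26753336e-04]]
```

Call:
{"method": "step_arm", "body": {"motion": [[[0,-0.4,0,0,0],[0,-0.4,-0.2,-0.12,0],[0,-0.4,-0.4,-0.24,0],[0,-0.4,-0.6,-0.36,0],[0,-0.4,-0.8,-0.48,0],[0,-0.4,-0.84,-0.5,0],[0,-0.4,-0.84,-0.5,0]]], "grip_force": 25}}

```text
clock: 1.02
position: [0.309, 0.3296, 0.3312]
tcp_rot: [-0.428, 0.563, 0.428, 0.563]
force: [0.6, 0.4, -0.4]
gripper_width: 0.0
```

Call:
{"method": "step_arm", "body": {"motion": [[[0,0,-0.2,-0.12,0],[0,0,-0.4,-0.24,-0.02],[0,0,-0.6,-0.36,-0.04],[0,0,-0.8,-0.48,-0.06],[0,0,-0.84,-0.5,-0.078],[0,0,-0.84,-0.5,-0.078]]]}}

```text
clock: 1.78
position: [0.4781, 0.1544, 0.3307]
tcp_rot: [-0.552, 0.442, 0.552, 0.442]
force: [-0.5, 0.5, 0.3]
gripper_width: 0.0002
```

Run:
```python
from h import *
from scipy.spatial.transform import Rotation as Ro
o=r.observe();R=Ro.from_quat(o["tcp_rot"]).as_matrix()
print(o["q"],o["position"]);print(R)
print("to go (units)",R.T@(np.array([0.6,-0.045,0.33])-o["position"])/.25)
```

```text
[3.12110096e-01 1.86921459e-01 1.71221168e-01 1.55617524e+00
 3.05205643e-04 9.15622050e-02] [0.47813193 0.15437038 0.33070635]
[[-1.12078578e-03 -9.75777155e-01 -2.18764000e-01]
 [-4.09285677e-05 -2.18764092e-01  9.75777777e-01]
 [-9.99999371e-01  1.10259155e-03  2.05250522e-04]]
to go (units) [ 0.0023117  -0.30120709 -0.88480671]
```

Sign of joint 6 is as expected.

Call:
{"method": "step_arm", "body": {"motion": [[[0,0,-0.08,-0.22,0],[0,0,-0.16,-0.44,0],[0,0,-0.24,-0.66,0],[0,0,-0.3,-0.88,0],[0,0,-0.3,-0.88,0],[0,0,-0.3,-0.88,0]]]}}

```text
clock: 2.52
position: [0.5991, -0.0428, 0.3311]
tcp_rot: [-0.552, 0.442, 0.552, 0.442]
force: [-0.2, 0.2, 0.2]
gripper_width: 0.0002
```

Run:
```python
from h import *
grab("wrist","w1"); print(r.observe()["position"],r.observe()["q"])
im=cv2.imread("pics/w1.png");cv2.imwrite("pics/w1b.png",cv2.resize(im,None,fx=1.5,fy=1.5))
```

```text
[ 0.59899058 -0.04250405  0.33147372] [-7.10219355e-02  3.69160268e-01  4.27696234e-01  1.62956246e+00
  3.54685512e-04 -2.93126550e-01]
```

View pics/w1b.png

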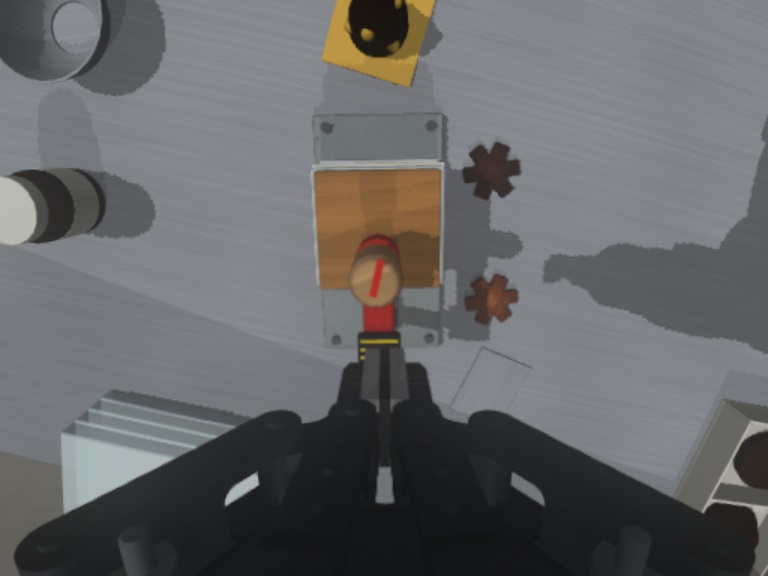

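Call:
{"method": "step_arm", "body": {"motion": [[[0,0,-0.25,0,0],[0,0,-0.4,0,0],[0,0,-0.4,0,0],[0,0,-0.4,0,0]]]}}

```text
clock: 3.08
position: [0.6963, -0.021, 0.3316]
tcp_rot: [-0.552, 0.441, 0.553, 0.441]
force: [0.0, -0.4, -0.1]
gripper_width: 0.0003
```

Run:
```python
from h import *
grab("wrist","w2"); print(r.observe()["position"],r.observe()["q"])
crop("w1",190,80,320,250,5,"w1c");
crop("w2",190,50,320,240,4,"w2c")
```

```text
[ 0.69608553 -0.02144129  0.33219457] [-3.07501700e-02  5.78399726e-01  7.78888801e-01  1.77081826e+00
 -9.70596635e-05 -2.53166666e-01]
```

View pics/w2c.png

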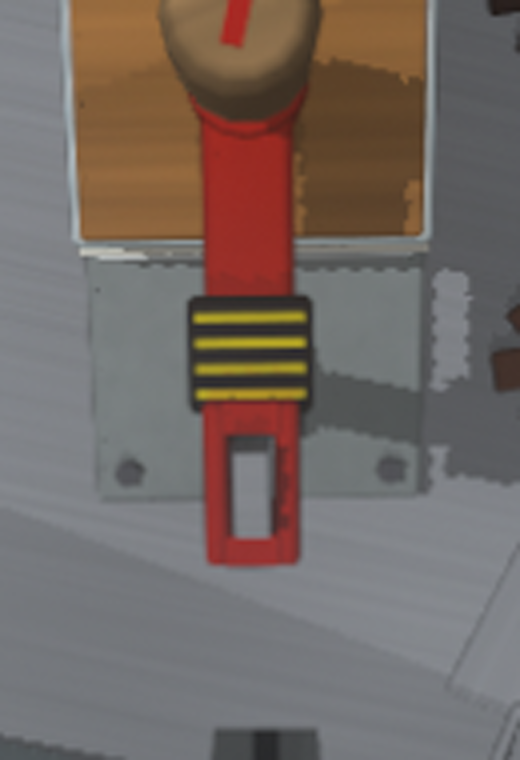

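View pics/w1c.png

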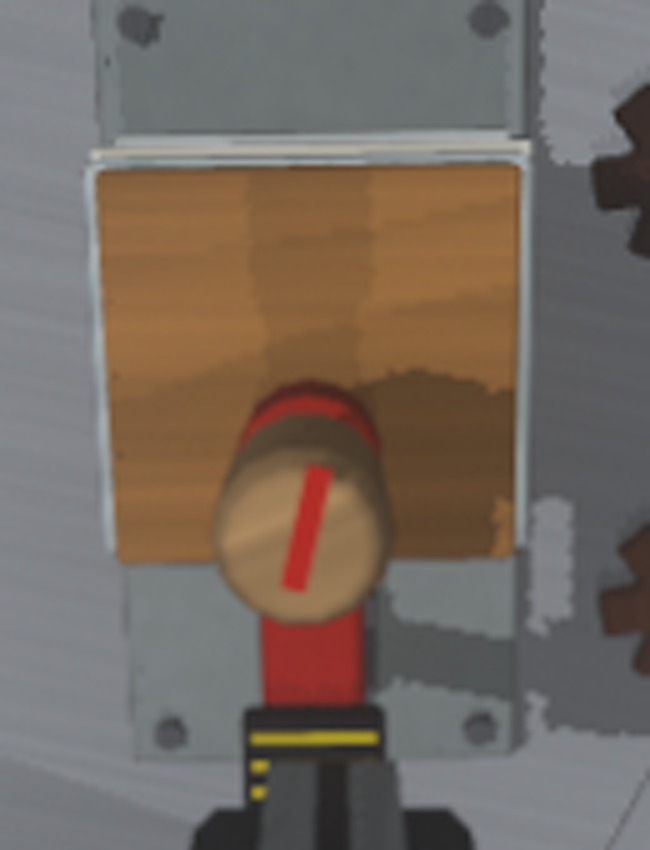

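Run:
```python
from h import *
s=load("scene0");t=load("top0");w1=load("w1");w2=load("w2")
S=lambda a,b:(s,(a+.5)/6-.5+180,(b+.5)/6-.5+160)
T=lambda a,b:(t,(a+.5)/6-.5+235,(b+.5)/6-.5+120)
W=lambda a,b:(w2,(a+.5)/4-.5+190,(b+.5)/4-.5+50)
V=lambda a,b:(w1,(a+.5)/5-.5+190,(b+.5)/5-.5+80)
print("rail",tri([S(435,308),T(299,122),W(251,494)]), atz(*W(251,494),.207))
print("rest",tri([S(385,295),T(311,187),W(251,353)]))
for z in (.18,.185,.19): 
  print(z, atz(*W(251,353),z), np.linalg.norm(atz(*W(190,353),z)-atz(*W(311,353),z)), np.linalg.norm(atz(*W(251,297),z)-atz(*W(251,408),z)))
print("handle",tri([S(302,108),T(352,308),V(301,537)]))
for z in (.245,.25,.255): print(z,atz(*V(301,537),z),np.linalg.norm(atz(*V(217,530),z)-atz(*V(389,530),z)))
o=r.observe();
```

```text
rail (array([ 0.68591505, -0.02728062,  0.20307907]), [array([-0.7,  0.1]), array([-0.3, -0. ]), array([0.6, 0.6])]) [ 0.68465515 -0.0280607   0.207     ]
rest (array([ 0.65525574, -0.03525962,  0.1901653 ]), [array([ 0.4, -0. ]), array([0.2, 0.3]), array([-0.5,  0.4])])
0.18 [ 0.65583882 -0.03479479  0.18      ] 0.029813884738332158 0.027125072282508492
0.185 [ 0.65534582 -0.03485017  0.185     ] 0.029306678161734663 0.02666360893504065
0.19 [ 0.65485283 -0.03490555  0.19      ] 0.028799471585137192 0.02620214558757281
handle (array([ 0.59011109, -0.04907235,  0.25004834]), [array([-0.8,  0.2]), array([-0. ,  0.1]), array([2.1, 1.6])])
0.245 [ 0.59059233 -0.05077945  0.245     ] 0.027539205427364082
0.25 [ 0.58925919 -0.05097687  0.25      ] 0.026936513213788232
0.255 [ 0.58792605 -0.05117429  0.255     ] 0.026333821000212414
```

Run:
```python
from h import *
s=load("scene0");t=load("top0");w1=load("w1");w2=load("w2")
V=lambda a,b:(w1,(a+.5)/5-.5+190,(b+.5)/5-.5+80)
S=lambda a,b:(s,(a+.5)/6-.5+180,(b+.5)/6-.5+160)
W=lambda a,b:(w2,(a+.5)/4-.5+190,(b+.5)/4-.5+50)
C=[(97,170),(520,167),(515,557),(118,562)]
for z in (.112,.117,.122,.127,.132):
  P=[atz(*V(*c),z) for c in C]; print(z,[round(1000*np.linalg.norm(P[i]-P[i-1]),1) for i in range(4)])
print(tri([V(118,562),W(82,236),S(278,436)]));print(tri([V(97,170),S(172,326)]))
print(tri([V(515,557),W(424,236)]))
```

```text
0.112 [np.float64(97.0), np.float64(100.6), np.float64(96.4), np.float64(101.3)]
0.117 [np.float64(95.7), np.float64(99.2), np.float64(95.0), np.float64(99.9)]
0.122 [np.float64(94.3), np.float64(97.8), np.float64(93.7), np.float64(98.5)]
0.127 [np.float64(93.0), np.float64(96.4), np.float64(92.4), np.float64(97.1)]
0.132 [np.float64(91.6), np.float64(95.0), np.float64(91.0), np.float64(95.7)]
(array([ 0.64107436, -0.08830568,  0.11613464]), [array([ 0.9, -0.1]), array([1.1, 1.4]), array([-1. , -0.1])])
(array([ 0.54882121, -0.10932919,  0.116515  ]), [array([1.8, 1. ]), array([-0.8, -0. ])])
(array([0.61767707, 0.00760932, 0.11838152]), [array([0., 0.]), array([-0., -0.])])
```

Call:
{"method": "step_arm", "body": {"motion": [[[0,0,0.172,-0.017,0],[0,0.15,0.172,-0.017,0],[0,0.3,0.172,-0.017,0],[0,0.42,0.172,-0.017,0],[0,0.5,0.172,-0.017,0],[0,0.5,0.172,-0.017,0],[0,0.5,0.172,-0.017,0]]]}}

```text
clock: 4.0
position: [0.6559, -0.0362, 0.2082]
tcp_rot: [0.553, -0.441, -0.551, -0.442]
force: [-0.2, 0.0, 0.5]
gripper_width: -0.0001
```

Run:
```python
from h import *
grab("wrist","w3"); grab("scene","s3");print(r.observe()["position"],r.observe()["force"])
crop("w3",150,100,360,300,3,"w3c");
crop("s3",180,130,310,260,5,"s3c")
```

```text
[ 0.65628287 -0.03625783  0.20801067] [ 0.92629553 -0.01708009  0.07490071]
```

View pics/w3c.png

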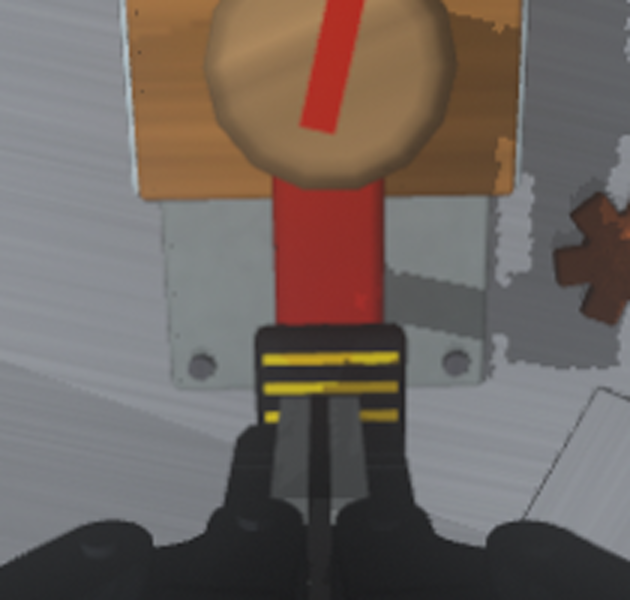

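View pics/s3c.png

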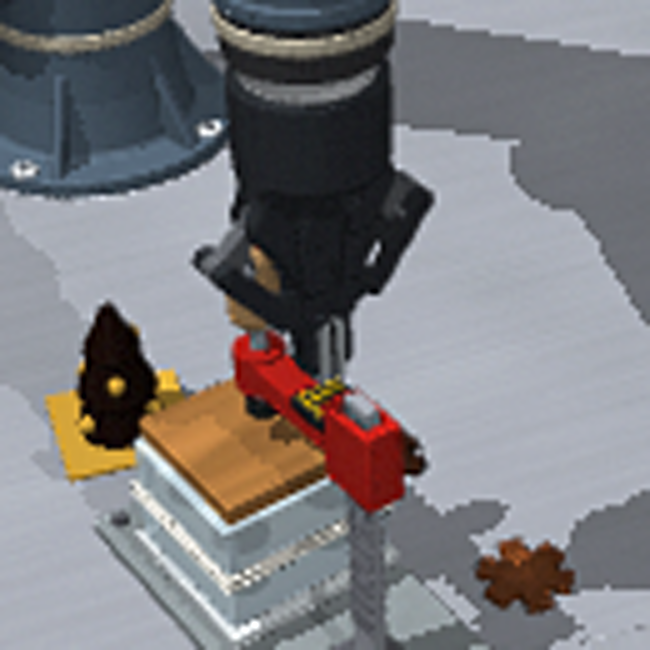

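Call:
{"method": "step_arm", "body": {"motion": [[[0,0.03,0,0.007,0],[0,0.05,0,0.007,0],[0,0.06,0,0.007,0],[0,0.07,0,0.007,0],[0,0.08,0,0.007,0],[0,0.09,0,0.007,0],[0,0.1,0,0.007,0]]]}}

```text
clock: 4.97
position: [0.6556, -0.0346, 0.1812]
tcp_rot: [0.552, -0.442, -0.552, -0.442]
force: [0.0, -0.4, 2.2]
gripper_width: 0.0001
```

Run:
```python
from h import *
grab("scene","s4");print(r.observe()["position"],r.observe()["force"],r.observe()["wrist_torque"])
crop("s4",200,170,290,260,6,"s4c")
```

```text
[ 0.6554298  -0.03456134  0.18078922] [ 0.43238341 -0.39289024  1.10543104] [-0.00460476 -0.07825321 -0.03646419]
```

View pics/s4c.png

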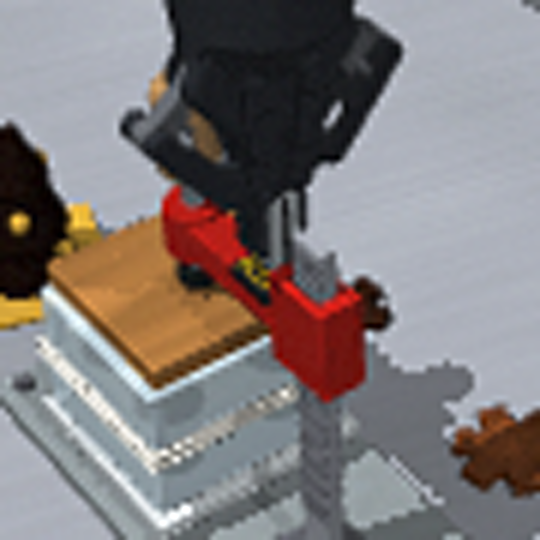

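Call:
{"method": "step_arm", "body": {"motion": [[[0,0.006,0,0,0],[0,0.012,0,0,0],[0,0.018,0,0,0],[0,0.024,0,0,0],[0,0.03,0,0,0]]]}}

```text
clock: 5.65
position: [0.6557, -0.0346, 0.1739]
tcp_rot: [0.552, -0.442, -0.552, -0.442]
force: [-1.4, -1.3, 4.1]
gripper_width: -0.0003
```

Run:
```python
from h import *
grab("scene","s5");print(r.observe()["position"],r.observe()["force"],r.observe()["wrist_torque"])
crop("s5",200,170,290,260,6,"s5c")
```

```text
[ 0.65557368 -0.03456393  0.17367578] [-0.85804557  1.0725263   2.77337124] [-0.05870609 -0.03669181  0.02813872]
```

View pics/s5c.png

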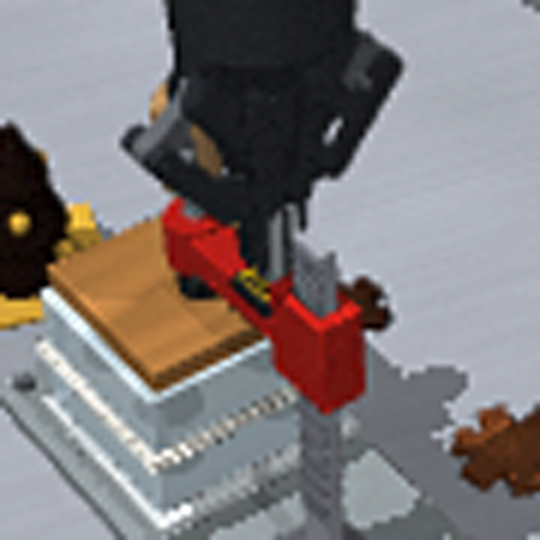

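Call:
{"method": "step_arm", "body": {"motion": [[[0,0.006,0,0,0],[0,0.012,0,0,0],[0,0.018,0,0,0],[0,0.018,0,0,0]]]}}

```text
clock: 6.2
position: [0.6557, -0.0346, 0.1694]
tcp_rot: [0.552, -0.442, -0.552, -0.442]
force: [-0.0, 0.6, 4.6]
gripper_width: 0.0001
```

Run:
```python
from h import *
grab("scene","s6");print(r.observe()["position"],r.observe()["force"],r.observe()["wrist_torque"])
crop("s6",200,170,290,260,6,"s6c")
```

```text
[ 0.65569401 -0.03460647  0.1694262 ] [ 0.74607775 -0.75646655  3.8150432 ] [-0.14323742 -0.06831461 -0.01214251]
```

View pics/s6c.png

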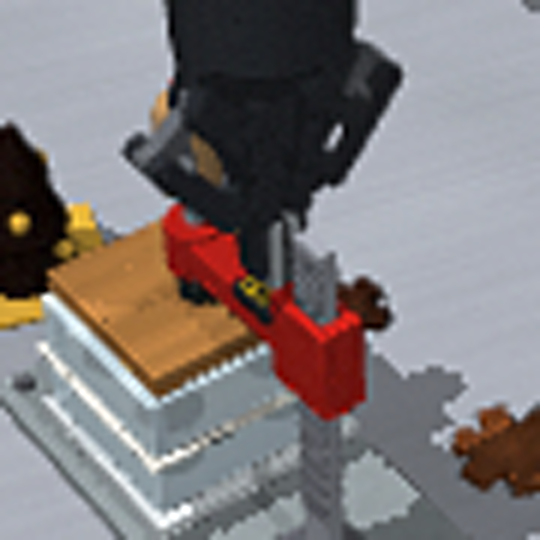

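Call:
{"method": "step_arm", "body": {"motion": [[[0,0.004,0,0,0],[0,0.008,0,0,0],[0,0.008,0,0,0]]]}}

```text
clock: 6.62
position: [0.6557, -0.0346, 0.1675]
tcp_rot: [0.552, -0.442, -0.552, -0.442]
force: [-0.4, -0.4, 4.9]
gripper_width: 0.0001
```

Run:
```python
from h import *
grab("scene","s7");print(r.observe()["position"],r.observe()["force"],r.observe()["wrist_torque"])
a=cv2.imread("pics/s5.png")[170:260,200:290];b=cv2.imread("pics/s7.png")[170:260,200:290]
cv2.imwrite("pics/s7c.png",cv2.resize(np.hstack([a,b]),None,fx=4.4,fy=4.4,interpolation=cv2.INTER_CUBIC))
```

```text
[ 0.65570422 -0.03463949  0.16748244] [-0.20940379 -1.11738977  4.77815596] [-0.21124798 -0.0663847  -0.02679757]
```

View pics/s7c.png

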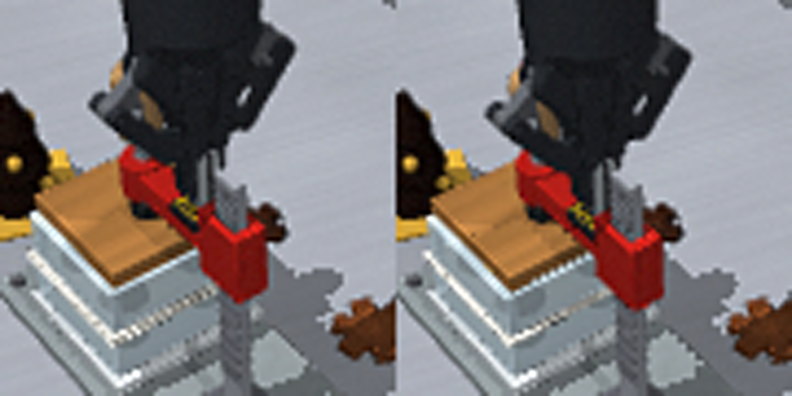

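Call:
{"method": "step_arm", "body": {"motion": [[[0,0.003,0,0,0],[0,0.006,0,0,0],[0,0.006,0,0,0]]]}}

```text
clock: 7.05
position: [0.655, -0.0347, 0.1654]
tcp_rot: [-0.552, 0.442, 0.552, 0.441]
force: [-2.7, -1.6, 1.5]
gripper_width: -0.0001
```

Run:
```python
from h import *
print(r.observe()["position"],r.observe()["force"],r.observe()["wrist_torque"])
```

```text
[ 0.65503978 -0.03465089  0.16537954] [-2.69684653 -1.64131131  1.51518955] [-0.34232783  0.54373646 -0.04356569]
```

Call:
{"method": "step_arm", "body": {"motion": [[[0,0.003,0,0,0],[0,0.005,0,0,0],[0,0.005,0,0,0]]]}}

```text
clock: 7.42
position: [0.6553, -0.0346, 0.1646]
tcp_rot: [-0.552, 0.442, 0.552, 0.442]
force: [-4.2, -2.5, 4.0]
gripper_width: 0.0001
```

Run:
```python
from h import *
grab("scene","s8");grab("wrist","w8");print(r.observe()["position"],r.observe()["force"],r.observe()["wrist_torque"])
a=cv2.imread("pics/s7.png")[170:260,200:290];b=cv2.imread("pics/s8.png")[170:260,200:290]
cv2.imwrite("pics/s8c.png",cv2.resize(np.hstack([a,b]),None,fx=4.4,fy=4.4,interpolation=cv2.INTER_CUBIC))
```

```text
[ 0.65534087 -0.03462497  0.16462591] [-3.66436159 -3.15527355  3.96930616] [-0.54562815  0.94764872  0.00748485]
```

View pics/s8c.png

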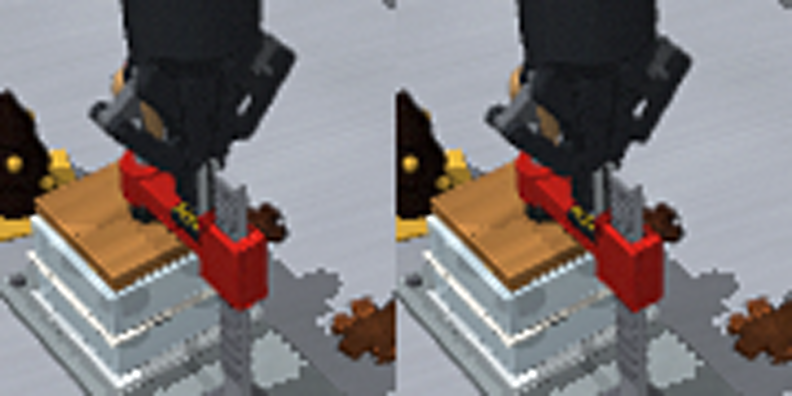

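View pics/w8.png

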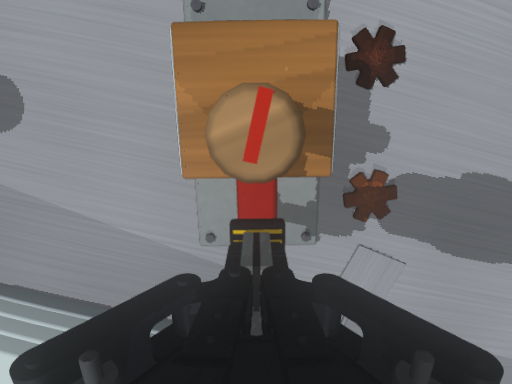

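Call:
{"method": "step_arm", "body": {"motion": [[[0,0,0.003,-0.002,0],[0,0,0.003,-0.002,0]]]}}

```text
clock: 7.78
position: [0.6551, -0.035, 0.1645]
tcp_rot: [-0.552, 0.442, 0.552, 0.442]
force: [-2.5, -0.3, 2.1]
gripper_width: 0.0001
```

Run:
```python
from h import *
print(r.observe()["position"],r.observe()["force"],r.observe()["wrist_torque"])
s=load("s8");w=load("w8")
# board/rail check in scene
crop("s8",215,180,285,250,9,"s8d")
```

```text
[ 0.65509463 -0.03499785  0.16449122] [-2.52813912 -0.26697072  2.08278536] [-0.08691938  0.43396986  0.02724776]
```

View pics/s8d.png

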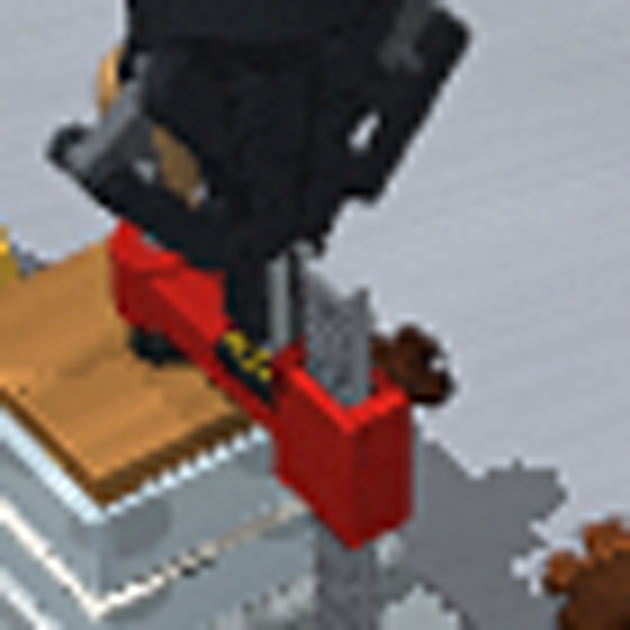

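Call:
{"method": "step_arm", "body": {"motion": [[[0,0.002,0.002,0,0],[0,0.005,0.002,0,0],[0,0.005,0.002,0,0]]]}}

```text
clock: 8.15
position: [0.6546, -0.0352, 0.1631]
tcp_rot: [0.552, -0.442, -0.552, -0.442]
force: [-0.4, -0.6, 1.0]
gripper_width: 0.0002
```

Run:
```python
from h import *
print(r.observe()["position"],r.observe()["force"],r.observe()["wrist_torque"])
```

```text
[ 0.65461815 -0.03521367  0.16311654] [-0.40940659 -0.55627528  0.96872571] [-0.01946124 -0.0552701  -0.00414262]
```

Call:
{"method": "step_arm", "body": {"motion": [[[0,0.002,0,0,0],[0,0.004,0,0,0],[0,0.004,0,0,0]]]}}

```text
clock: 8.52
position: [0.6545, -0.0353, 0.1624]
tcp_rot: [0.552, -0.442, -0.552, -0.442]
force: [-0.8, -0.1, 1.7]
gripper_width: 0.0003
```

Run:
```python
from h import *
print(r.observe()["position"],r.observe()["force"],r.observe()["wrist_torque"])
```

```text
[ 0.65451764 -0.0352972   0.16239397] [-0.76514393 -0.05388794  1.69655411] [ 0.00835724  0.03805362 -0.05555972]
```

Call:
{"method": "step_arm", "body": {"motion": [[[0,0.002,0,0,0],[0,0.004,0,0,0],[0,0.004,0,0,0]]]}}

```text
clock: 8.9
position: [0.6546, -0.0353, 0.1621]
tcp_rot: [0.552, -0.442, -0.552, -0.442]
force: [-1.5, 0.3, 5.6]
gripper_width: -0.0003
```

Run:
```python
from h import *
print(r.observe()["position"],r.observe()["force"],r.observe()["wrist_torque"])
grab("scene","s9");crop("s9",200,170,290,260,6,"s9c")
```

```text
[ 0.65458168 -0.03530298  0.16208033] [-1.52879528  0.25711939  5.63886157] [0.09972421 0.32730524 0.01012287]
```

View pics/s9c.png

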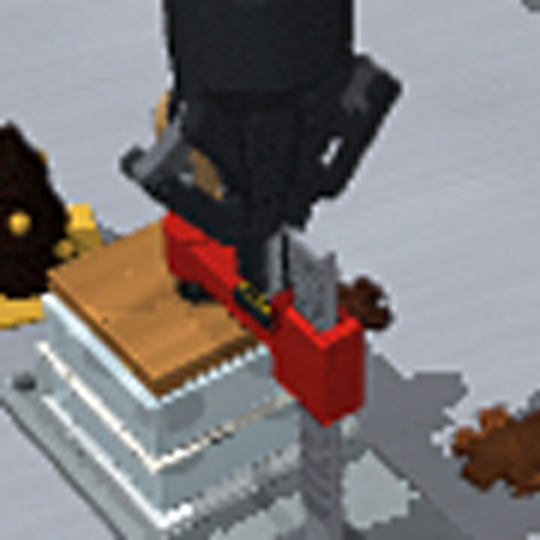

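Call:
{"method": "step_arm", "body": {"motion": [[[0,0.002,0,0,0],[0,0.004,0,0,0],[0,0.004,0,0,0]]]}}

```text
clock: 9.32
position: [0.6548, -0.0353, 0.1615]
tcp_rot: [0.553, -0.441, -0.552, -0.442]
force: [-1.7, 0.8, 7.1]
gripper_width: -0.0002
```

Run:
```python
from h import *
print(r.observe()["position"],r.observe()["force"],r.observe()["wrist_torque"])
```

```text
[ 0.65478708 -0.03529248  0.1614745 ] [-1.65827064  0.82174126  7.05305168] [0.07577539 0.38206034 0.07583426]
```

Call:
{"method": "step_arm", "body": {"motion": [[[0,0.002,0,0,0],[0,0.004,0,0,0],[0,0.004,0,0,0]]]}}

```text
clock: 9.7
position: [0.6549, -0.0353, 0.1607]
tcp_rot: [0.553, -0.441, -0.552, -0.442]
force: [-1.6, -0.1, 10.0]
gripper_width: 0.0002
```

Run:
```python
from h import *
print(r.observe()["position"],r.observe()["force"],r.observe()["wrist_torque"])
```

```text
[ 0.65493801 -0.03528661  0.1606867 ] [-1.57975711 -0.05530303  9.9651052 ] [ 0.12397496  0.33612907 -0.03726148]
```

Call:
{"method": "step_arm", "body": {"motion": [[[0,0.002,0,0,0],[0,0.003,0,0,0],[0,0.003,0,0,0],[0,0.003,0,0,0]]]}}

```text
clock: 10.2
position: [0.655, -0.0352, 0.1604]
tcp_rot: [0.553, -0.441, -0.551, -0.442]
force: [-2.4, 1.1, 11.0]
gripper_width: -0.0001
```

Run:
```python
from h import *
print(r.observe()["position"],r.observe()["force"],r.observe()["wrist_torque"])
grab("scene","s10");crop("s10",200,170,290,260,6,"s10c")
```

```text
[ 0.65501688 -0.03523817  0.16037372] [-2.44547938  1.14101217 11.02098863] [0.09346799 0.48682637 0.00542859]
```

View pics/s10c.png

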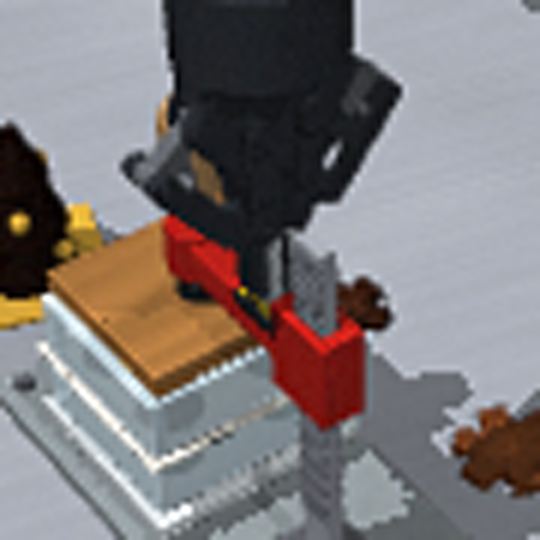

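Call:
{"method": "step_arm", "body": {"motion": [[[0,0.002,0,0,0],[0,0.003,0,0,0],[0,0.003,0,0,0],[0,0.003,0,0,0]]]}}

```text
clock: 10.75
position: [0.6551, -0.0352, 0.1601]
tcp_rot: [0.553, -0.441, -0.551, -0.442]
force: [-3.4, 0.4, 14.4]
gripper_width: 0.0003
```

Run:
```python
from h import *
print(r.observe()["position"],r.observe()["force"],r.observe()["wrist_torque"])
```

```text
[ 0.6550682  -0.03524868  0.16008799] [-3.43389061  0.37054902 14.36129862] [0.11441628 0.78315455 0.06186696]
```

Call:
{"method": "step_arm", "body": {"motion": [[[0,0,0,0,0],[0,0,0,0,0],[0,0,0,0,0]]]}}

```text
clock: 11.12
position: [0.6551, -0.0353, 0.1601]
tcp_rot: [0.553, -0.441, -0.551, -0.442]
force: [-3.8, 0.3, 15.3]
gripper_width: -0.0002
```

Run:
```python
from h import *
print(r.observe()["position"],r.observe()["force"],r.observe()["wrist_torque"])
```

```text
[ 0.65507859 -0.03525551  0.1601125 ] [-3.79548334  0.28234112 15.31309292] [ 0.07182302  0.76058143 -0.00252347]
```

Call:
{"method": "step_arm", "body": {"motion": [[[0,-0.04,0,0,0],[0,-0.15,0,0,0],[0,-0.35,0,0,0],[0,-0.5,0,0,0],[60,-0.5,0,0,0],[60,-0.5,0,0,0],[60,-0.5,0,0,0]]]}}

```text
clock: 12.0
position: [0.6539, -0.0353, 0.2814]
tcp_rot: [-0.551, 0.442, 0.553, 0.441]
force: [-0.4, -0.5, -0.2]
gripper_width: 0.0543
```

Run:
```python
from h import *
grab("wrist","w11");grab("scene","s11");grab("top","t11");print(r.observe()["position"],r.observe()["force"],r.observe()["gripper_width"])
crop("w11",180,30,330,230,4,"w11c");crop("s11",200,160,290,260,6,"s11c");crop("t11",255,120,325,215,6,"t11c")
```

```text
[ 0.65412008 -0.03528798  0.28191832] [-0.08189197  0.87775328 -0.25666575] 0.059954863093511335
```

View pics/w11c.png

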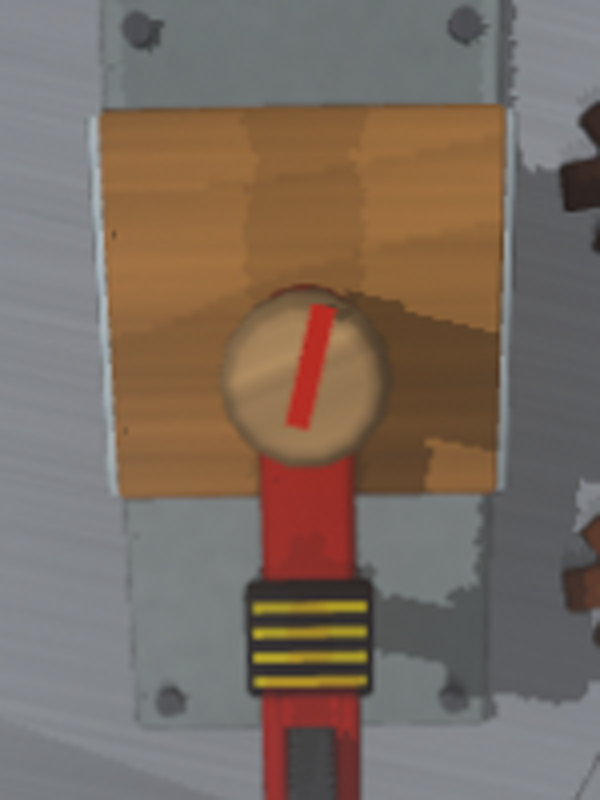

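View pics/s11c.png

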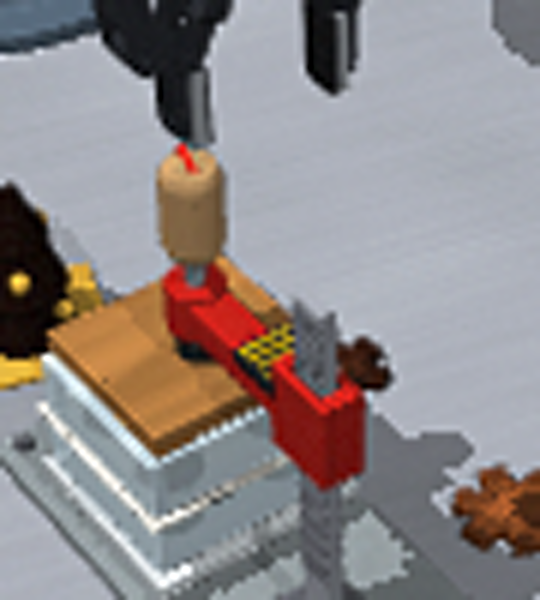

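View pics/t11c.png

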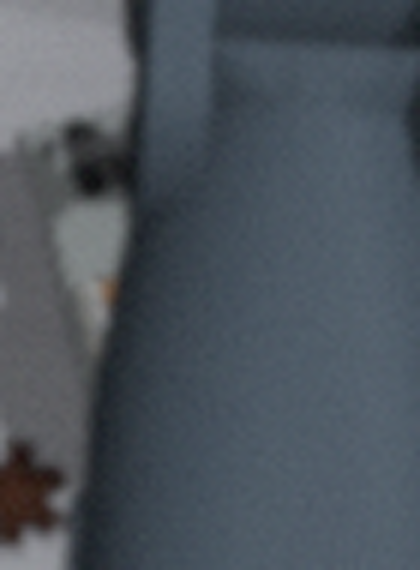

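Run:
```python
from h import *
from scipy.spatial.transform import Rotation as Ro
s=load("s11");w=load("w11")
W=lambda a,b:(w,(a+.5)/4-.5+180,(b+.5)/4-.5+30)
S=lambda a,b:(s,(a+.5)/6-.5+200,(b+.5)/6-.5+160)
X,e=tri([W(305,376),S(191,163)]);print(X,e)
for z in (.22,.225,.23): print(z,atz(*W(305,376),z), np.linalg.norm(atz(*W(222,376),z)-atz(*W(388,376),z)))
print("rest",tri([W(309,635),S(268,345)]))
o=r.observe();R=Ro.from_quat(o["tcp_rot"]).as_matrix();print(R,o["q"])
print(R.T@(np.array([0.5915,-0.0495,0.28])-o["position"])/.25)
```

```text
[ 0.59488539 -0.04812161  0.22387451] [array([2.4, 1.3]), array([-0.7,  0.1])]
0.22 [ 0.59456358 -0.04981193  0.22      ] 0.02802835230788408
0.225 [ 0.59432258 -0.04987253  0.225     ] 0.02734086796892213
0.23 [ 0.59408158 -0.04993313  0.23      ] 0.026653383629960222
rest (array([ 0.65413386, -0.03555753,  0.16108321]), [array([-0.2, -0.1]), array([ 0.1, -0. ])])
[[-1.60442847e-03 -9.75616959e-01 -2.19474316e-01]
 [-6.72099465e-07 -2.19474597e-01  9.75618215e-01]
 [-9.99998713e-01  1.56545715e-03  3.51475580e-04]] [-5.38542411e-02  4.70363236e-01  4.63242743e-01  1.56527790e+00
 -8.70346422e-05 -2.75130077e-01]
[ 0.00807517  0.25683754 -0.00049074]
```

Call:
{"method": "step_arm", "body": {"motion": [[[60,0,0.12,-0.001,0],[60,0,0.253,-0.002,0],[60,0.1,0.253,-0.002,0],[60,0.17,0.253,-0.002,0],[60,0.17,0.253,-0.002,0],[60,0.17,0.253,-0.002,0]]]}}

```text
clock: 12.9
position: [0.5931, -0.0497, 0.2408]
tcp_rot: [0.552, -0.442, -0.552, -0.442]
force: [-0.0, 0.4, 0.5]
gripper_width: 0.0599
```

Run:
```python
from h import *
grab("wrist","w12");grab("scene","s12");print(r.observe()["position"],r.observe()["force"],r.observe()["gripper_width"])
crop("w12",150,150,370,384,3,"w12c");crop("s12",200,160,290,260,6,"s12c")
```

```text
[ 0.5933036  -0.0496714   0.24104881] [0.12939519 0.3459529  0.08854884] 0.06003034645929704
```

View pics/w12c.png

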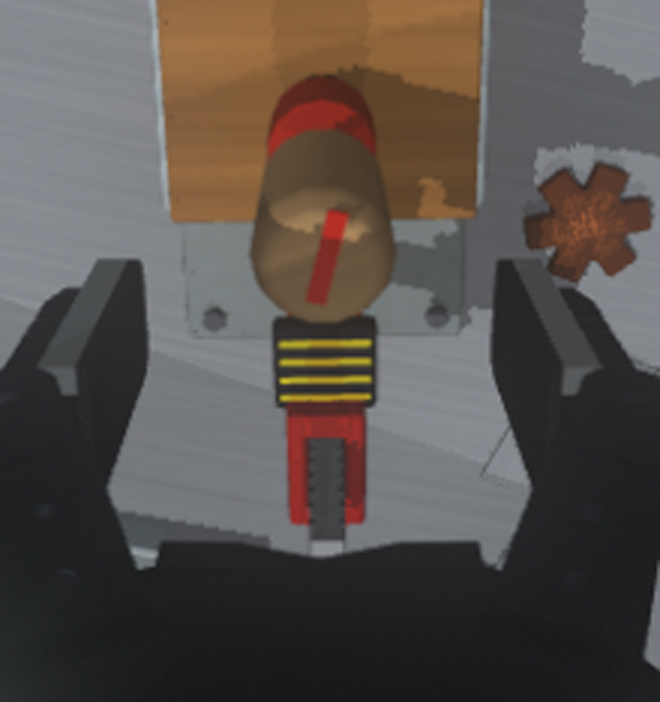

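View pics/s12c.png

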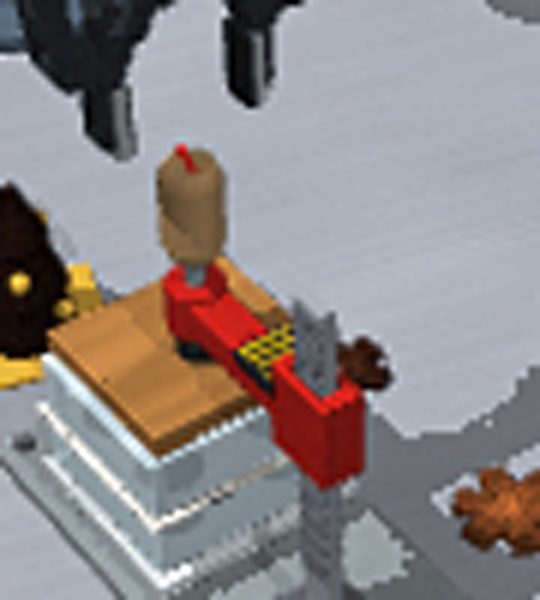

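Run:
```python
from h import *
w=load("w12");s=load("s12")
W=lambda a,b:(w,(a+.5)/3-.5+150,(b+.5)/3-.5+150)
S=lambda a,b:(s,(a+.5)/6-.5+200,(b+.5)/6-.5+160)
for z in (.22,.225,.23): print(z,atz(*W(323,257),z),np.linalg.norm(atz(*W(252,257),z)-atz(*W(394,257),z)))
# project model cylinder: axis at (x,y), top/bottom
w11=load("w11")
def sil(f,c,ztop,fx,x0,y0):
  P=[]
  a=np.linspace(0,2*np.pi,48)
  out=[]
  for z in (ztop,ztop-.046):
    q=proj(f,[[c[0]+.015*np.cos(t),c[1]+.015*np.sin(t),z] for t in a]); q=(q-[x0,y0]+.5)*fx-.5
    out.append(np.round([q[:,0].min(),q[:,0].max(),q[:,1].min(),q[:,1].max()]))
  return out
for c in [(.5925,-.0497),(.594,-.0497)]:
 for zt in (.220,.226): print(c,zt,sil(w,c,zt,3,150,150),sil(w11,c,zt,4,180,30),sil(s,c,zt,6,200,160))
```

```text
0.22 [ 0.59559123 -0.04943572  0.22      ] 0.028507102723865668
0.225 [ 0.59338059 -0.04996346  0.225     ] 0.02763317502775288
0.23 [ 0.59116996 -0.0504912   0.23      ] 0.026759247331640052
(0.5925, -0.0497) 0.22 [array([250., 400., 172., 310.]), array([264., 384., 111., 225.])] [array([219., 397., 271., 453.]), array([235., 380., 279., 428.])] [array([148., 216., 149., 189.]), array([155., 222., 231., 271.])]
(0.5925, -0.0497) 0.226 [array([248., 403., 182., 325.]), array([262., 386., 117., 234.])] [array([217., 400., 270., 457.]), array([233., 382., 278., 431.])] [array([147., 216., 138., 178.]), array([155., 221., 220., 261.])]
(0.594, -0.0497) 0.22 [array([249., 398., 179., 317.]), array([262., 382., 116., 230.])] [array([218., 395., 281., 462.]), array([233., 378., 287., 435.])] [array([149., 217., 151., 191.]), array([157., 223., 232., 273.])]
(0.594, -0.0497) 0.226 [array([246., 401., 189., 331.]), array([261., 384., 123., 239.])] [array([215., 398., 280., 466.]), array([231., 380., 286., 438.])] [array([148., 217., 140., 179.]), array([156., 222., 222., 263.])]
```

Call:
{"method": "step_arm", "body": {"motion": [[[60,0.12,0,0,0],[60,0.2,0,0,0],[60,0.244,0,0,0],[60,0.244,0,0,0],[40,0.244,0,0,0],[34,0.244,0,0,0],[34,0.244,0,0,0]]], "grip_force": 25}}

```text
clock: 13.88
position: [0.5931, -0.0497, 0.1798]
tcp_rot: [0.552, -0.442, -0.552, -0.442]
force: [-0.9, -0.1, -0.4]
gripper_width: 0.0343
```

Run:
```python
from h import *
grab("wrist","w13");grab("scene","s13");o=r.observe();print(o["position"],o["force"],o["wrist_torque"],o["gripper_width"])
crop("w13",150,120,370,340,3,"w13c");crop("s13",200,160,290,260,6,"s13c")
```

```text
[ 0.59295793 -0.04971191  0.17957998] [ 0.17891654 -0.14598528 -0.10556495] [-0.00420744  0.0260028   0.0208266 ] 0.03400548113803261
```

View pics/w13c.png

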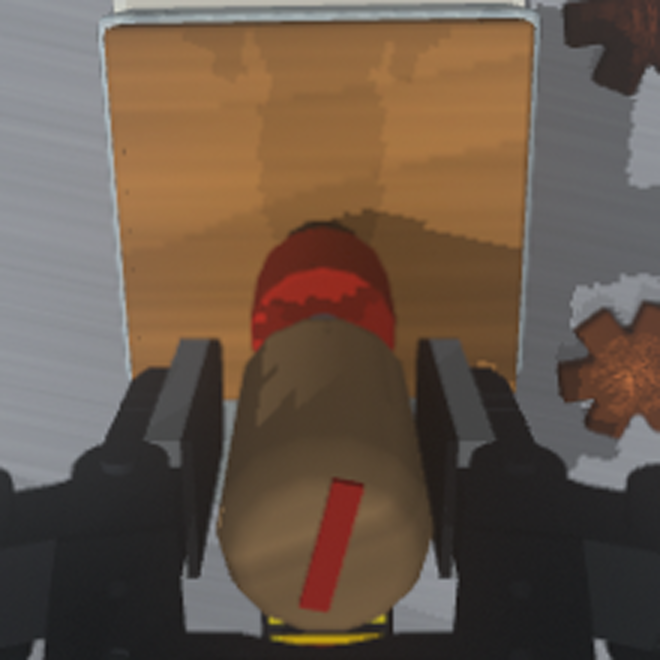

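View pics/s13c.png

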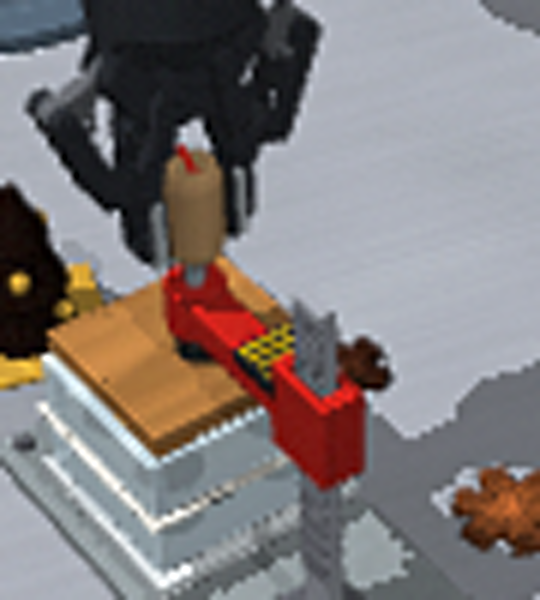

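Call:
{"method": "step_arm", "body": {"motion": [[[30,0,0,0,0],[25,0,0,0,0],[20,0,0,0,0],[20,0,0,0,0],[20,0,0,0,0]]], "grip_force": 25}}

```text
clock: 14.6
position: [0.5929, -0.0495, 0.1795]
tcp_rot: [0.552, -0.442, -0.552, -0.442]
force: [-1.5, 4.1, 4.3]
gripper_width: 0.0292
```

Run:
```python
from h import *
o=r.observe();print(o["position"],o["force"],o["wrist_torque"],o["gripper_width"],o["q"])
```

```text
[ 0.59288659 -0.04951614  0.17951946] [-1.48409443  4.10336779  4.29868338] [0.77515793 0.3012337  0.04913584] 0.029188162720290716 [-8.34767549e-02  3.77875905e-01  5.50161322e-02  1.24770261e+00
  2.96848059e-04 -3.04904613e-01]
```

Call:
{"method": "step_arm", "body": {"motion": [[[20,-0.003,0,0.002,0],[20,-0.003,0,0.002,0]]]}}

```text
clock: 14.85
position: [0.5928, -0.0493, 0.1797]
tcp_rot: [0.552, -0.442, -0.552, -0.442]
force: [0.5, 1.4, -0.5]
gripper_width: 0.0292
```

Run:
```python
from h import *
o=r.observe();print(o["position"],o["force"],o["wrist_torque"],o["gripper_width"])
```

```text
[ 0.59279765 -0.04933853  0.17969732] [ 0.50502079  1.36537194 -0.47654532] [ 0.35940532 -0.12695459  0.0229949 ] 0.02923627901201609
```

Call:
{"method": "step_arm", "body": {"motion": [[[20,0,0,0,0.025],[20,0,0,0,0.05],[20,0.0005,0,0,0.075],[20,0.001,0,0,0.1],[20,0.001,0,0,0.125],[20,0.001,0,0,0.125]]]}}

```text
clock: 15.6
position: [0.5927, -0.0494, 0.1795]
tcp_rot: [-0.341, 0.62, 0.341, 0.619]
force: [-0.0, 1.7, -1.4]
gripper_width: 0.0295
```

Run:
```python
from h import *
o=r.observe();print(o["position"],o["force"],o["wrist_torque"],o["gripper_width"],o["q"])
grab("scene","s14");crop("s14",200,160,290,260,6,"s14c")
grab("wrist","w14")
```

```text
[ 0.5926664  -0.04938763  0.17947376] [-0.03696488  1.69050017 -1.43843946] [-0.05413871  0.05447706 -0.03311263] 0.02949329629684103 [-8.28014166e-02  3.78067271e-01  5.51935114e-02  1.24843000e+00
 -6.54701511e-04  4.80308942e-01]
```

View pics/w14.png

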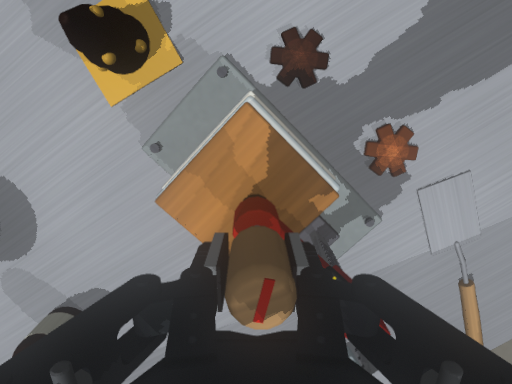

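View pics/s14c.png

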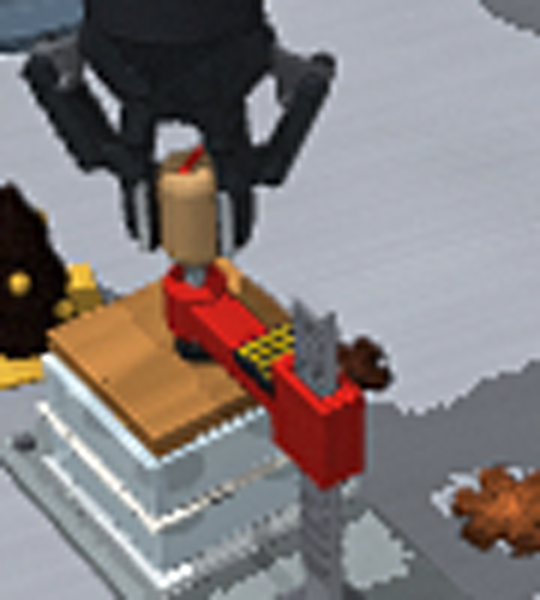

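Call:
{"method": "step_arm", "body": {"motion": [[[20,0.001,0,0,0.025],[20,0.001,0,0,0.05],[20,0.0015,0,0,0.075],[20,0.002,0,0,0.1],[20,0.002,0,0,0.125],[20,0.002,0,0,0.125],[20,0.002,0,0,0.125]]]}}

```text
clock: 16.58
position: [0.5926, -0.0491, 0.1791]
tcp_rot: [-0.08, 0.703, 0.08, 0.702]
force: [0.3, 4.1, -0.5]
gripper_width: 0.0294
```

Run:
```python
from h import *
o=r.observe();print(o["position"],o["force"],o["wrist_torque"],o["gripper_width"],o["q"])
grab("scene","s15");crop("s15",200,160,290,260,6,"s15c")
grab("wrist","w15")
```

```text
[ 0.59255456 -0.04909409  0.17914962] [ 0.3468076   4.12811464 -0.53322374] [ 0.33110205  0.45184663 -0.03979962] 0.029375192074859856 [-8.26987003e-02  3.78013285e-01  5.42649720e-02  1.24759506e+00
  6.95776985e-05  1.26223484e+00]
```

View pics/w15.png

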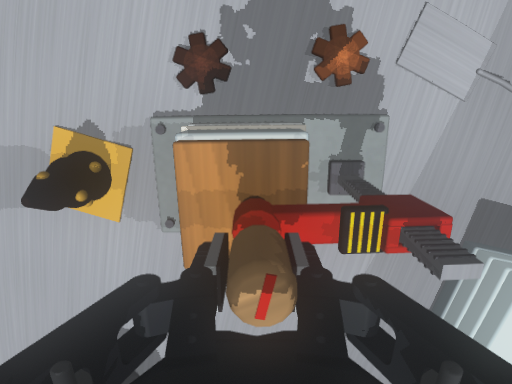

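View pics/s15c.png

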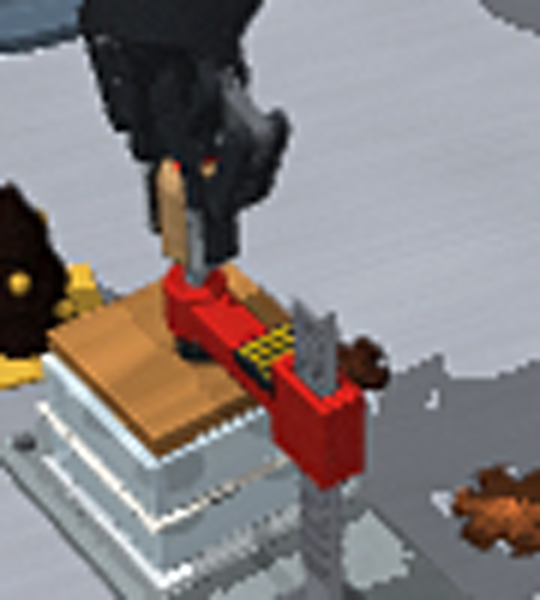

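Call:
{"method": "step_arm", "body": {"motion": [[[20,0,0.003,0,0],[20,0,0.003,0,0],[40,0,0.003,0,0],[55,0,0.003,0,0],[55,0,0.003,0,0],[55,-0.1,0.003,0,0],[55,-0.3,0.003,0,0],[55,-0.5,0.003,0,0],[55,-0.6,0.003,0,0],[55,-0.6,0.003,0,0]]]}}

```text
clock: 17.92
position: [0.5934, -0.0486, 0.3314]
tcp_rot: [-0.078, 0.701, 0.078, 0.704]
force: [0.2, 0.1, -0.8]
gripper_width: 0.0549
```

Call:
{"method": "step_arm", "body": {"motion": [[[55,0,0,-0.1,0],[55,0,0.2,-0.2,0],[55,0,0.4,-0.3,0],[55,0,0.6,-0.4,0],[55,0,0.8,-0.5,0],[55,0,0.8,-0.5,0],[55,0,0.8,-0.5,0]]]}}

```text
clock: 18.8
position: [0.4267, 0.1192, 0.3287]
tcp_rot: [-0.079, 0.703, 0.078, 0.703]
force: [0.1, -0.5, 0.6]
gripper_width: 0.055
```

Run:
```python
from h import *
o=r.observe();print(o["position"],o["force"],o["wrist_torque"],o["gripper_width"],o["q"])
grab("scene","s16");crop("s16",180,160,310,290,6,"s16c")
grab("top","t16");crop("t16",235,120,325,255,5,"t16c")
```

```text
[0.42667416 0.11919583 0.32872718] [ 0.09233372 -0.48584813  0.64262253] [ 0.03599292 -0.02779918  0.01959979] 0.054998061390275084 [ 2.72706756e-01  8.10689443e-02  3.99875105e-02  1.53024165e+00
 -4.20674113e-04  1.62122692e+00]
```

View pics/s16c.png

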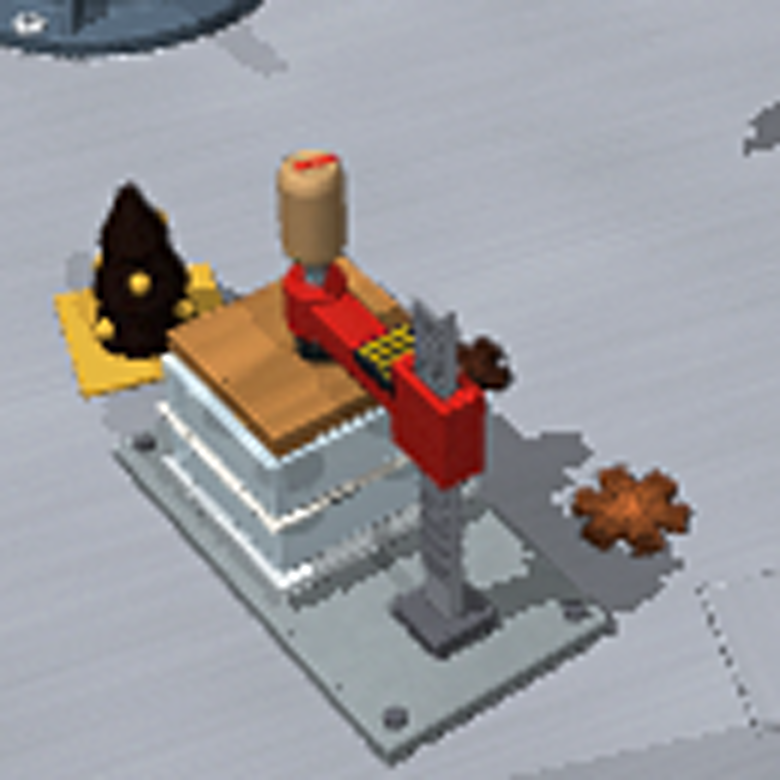

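View pics/t16c.png

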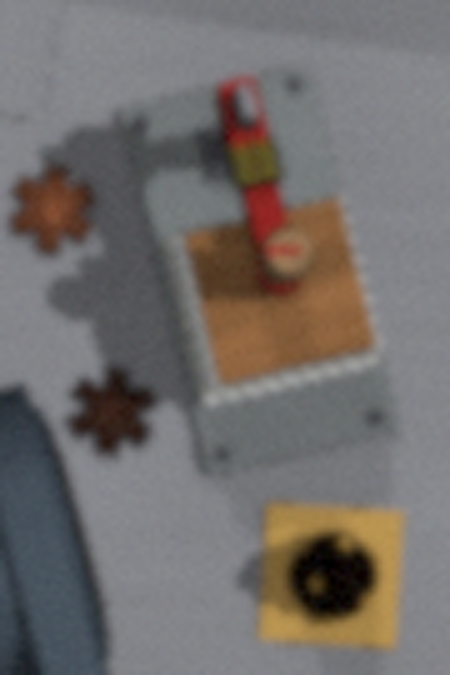

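Run:
```python
from h import *
print(r.job_done())
```

```text
the job is handed in; nothing more can be done
None
```

The mould is clamped shut and I handed the job in at about 18.9 s of the 58 s limit. The hand-in gives no verdict.

**Pushing the jaw:** I pushed it down by the thumb rest with closed fingertips. The mould closed at roughly 5 N. The rest then sank about 3 to 4 mm at 1 to 4 N before the push rose. I held a steady 14 to 15 N and then let off.

**Turning the screw:** I gripped the handle from above with a 25 N grip and turned it about 90° clockwise, measured at the wrist joint. It showed no sign of slipping. Then I let go and moved the arm clear.

**Last checks:**
- The final scene and top pictures show the mould rims shut and the jaw still tilted, with the handle end high.
- The handle's red mark has turned from along the arm to across it.
- The stars and the tree have not moved; the bowls and jar were not checked in those last pictures.
- The force reading was back near zero.

**What did not go perfectly:**
- Side forces up to about 5 N appeared on the fingertips while the jaw tilted. I did not find the cause, and eased them with small sideways shifts.
- As the gripper closed on the handle it pressed it down with about 4 N for a moment, before I raised the tool.
- Another 4 N of sideways force at the end of the turn got a small shift before I let go.
- The final load on the mould could not be measured directly. From the figures given I expect about 14 N.

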